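Tip the wafer carrier on its rocking cradle and pin it

TASK

Set the wafer carrier down in the pocket of the rocking cradle (handle along the cradle; do not drop it in) so that its weight tips the cradle onto the lock plate. Then take the ball-lock pin from its stand and, with its side button held in, push it fully home through the slot in the cradle's tongue and the lock plate's hole below, which you must feel for along the slot, and let go so that the button springs out and the pin is locked. Leave the bottle, the lens and the wafer box where they are.

Things in the scene. Friction and masses are not known exactly. Their poses are not given: they have to be found in the camera images.
- carrier: Black closed wafer carrier, loose, about 0.45 kg: box 110 mm (its x) by 120 mm (its y) by 50 mm high with a bridge handle on top. Origin: centre of the underside, z up. Either way round will do.
- carrier_handle (a point): Centre of the carrier's handle bar, 91 mm above its underside. The bar is 80 mm long along the carrier's y, 14 mm wide and 14 mm high, 34 mm clear of the box's top, on two 14 mm thick posts 66 mm apart. Axes of the carrier.
- cradle: Fixed grey frame of the rocking cradle, base plate 170 mm (x) by 370 mm (y). Origin: on the bench right under the pivot axle, which runs along its x 110 mm up, between two white cheeks (x = +-69 to 83 mm, y = +-25 mm, 124 mm high). The tray lies along its y, 128 mm wide: pocket, tongue and lock plate on the -y side, steel counterweight on the +y end (y = 85 to 130 mm, up to 160 mm high when level).
- tray (a joint): Angle of the aluminium tray about the axle, rad: 0 level; -0.12 tipped back on its counterweight (its rest when empty); +0.26 tipped to the cradle's -y end, tongue over the lock plate (end stop, its rest with the carrier in the pocket). Swings freely, lightly damped; about 1.5 N down on the middle of the pocket starts it tipping.
- tray_pocket (a point): Centre of the pocket's floor on the tray; it moves with the tray and has its axes (x along the axle, y along the tray, z off the floor). From the axle it lies 75 mm to -y and 18 mm up when level. The pocket is 120 mm (x) by 130 mm (y) inside, 5 mm of play on each side of the carrier; rim 12 mm high, 4 mm thick.
- tongue_slot (a point): Middle of the upper mouth of the slot in the tray's tongue (a plate 64 mm wide, 8 mm thick, at the tray's -y end); moves with the tray and has its axes. The slot is 37.5 mm long along x, 18.5 mm wide in y. It is 70 mm from the nearest face of the carrier in the pocket. Falls on lock_seat when the tray is tipped.
- lock_seat (a point): Fixed point: middle of the slot's mouth when the tray is tipped. Axes of the tipped tray: x along the slot, z up out of it, leaning 0.26 rad from vertical to the cradle's -y. 2 mm under the tipped tongue lies the lock plate (steel, 10 mm thick), clamped: its round hole, 18.5 mm with 1.5 mm chamfer, axis along z, is somewhere from -9 to +9 mm along x, unmeasured: feel for it. Free space below.
- pin: Ball-lock pin, 102 mm long, 0.2 kg. Origin: centre of the flange's underside, z along the pin to the head. Steel shank 16 mm thick, 46 mm long, the end chamfered 1.5 mm; round flange 40 mm across, 6 mm thick; head above it. Starts loose, upright in the stand's bore, flange on the stand's top face, at varying yaw.
- pin_head (a point): Middle of the pin's black head, 33 mm above the pin's origin. Head 26 mm (x) by 22 mm (y), from 6 to 56 mm above the origin. On its +y face the steel button, 18 mm wide, from 15 to 51 mm above the origin, stands 6 mm proud (1.5 mm when in): 28 mm over head and button, 23.5 mm with the button in. Axes of the pin.
- pin_balls (a point): Point on the pin's axis between its two locking balls, 26.5 mm below its origin. With the button out they stick out of the shank along +-x, 23 mm across and 23 to 30 mm below the origin: too wide for the lock plate's hole. With the button in they draw back into the shank.
- pin_button (a joint): Travel of the pin's button, m: 0 = out (balls out, locked), 0.0045 = fully in (balls in). Spring 3 N at first, 6 N fully in. The balls pass the lock plate's hole from about 0.003.
- stand: Fixed grey plastic stand for the pin: block 70 by 70 mm, 60 mm high, on a 90 mm square foot, with an upright bore of 26 mm, 54 mm deep, in the middle of its top. Origin: centre of the underside. The pin lifts out of it freely.
- bottle: Bystander: white closed bottle, 60 mm across, 150 mm high. Origin: centre of the underside.
- objective: Bystander: spare steel microscope lens standing upright, 48 mm across, 60 mm high. Origin: centre of the underside.
- waferbox: Bystander: flat round wafer box, 126 mm across, 26 mm high. Origin: centre of the underside.
Not all that is in view belongs to the job. What is shaped like the pin but green is not meant. What is shaped like the carrier but red is not meant.

How it is judged:
By the outcome, as a careful person would: the job done as asked, in the order asked, and still so for the second after the job is handed in, with the robot touching nothing.
It also fails if it takes over 64 s, if anything falls off the work surface, if the arm or the gripper's body presses on something with over 40 N, if the wrist force passes 120 N, or if a joint passes its speed limit or range.

ROBOT

A 7-joint arm with a two-finger parallel gripper is mounted at the origin on the work surface. World frame = base frame: x ahead of the robot, y to its left, z up, the work surface at z = 0. Lengths are in m, angles in rad, forces in N, time in s.
With the tool pointing down it reaches from about 0.425 to 0.95 m from the base axis. Payload 4.7 kg.
Tool frame: the origin (TCP) lies on the centre line of the jaws, within the pads' length; the fingertips stand 19 mm ahead of it and the grasp point (between the pads) is the TCP (r.tcp_to_tips is the distance from the TCP to the fingertips, in m); x points along the fingers, z is the direction in which the jaws open and shut, and the axes are right-handed (so a half turn about x gives the same grasp; the last joint's range is limited). The gripper opens to 85 mm and grips with 20 to 120 N. Pads are 22 mm wide; open, the fingers measure 114 mm over their backs; the gripper's body (76 mm by 85 mm) begins 54 mm behind the grasp point. The pads swing forward as they close: fully open they stand 13 mm farther back than shut.
Start: joints at [-1.196, 0.469, -0.049, 1.532, 0.024, 1.141, -0.082], TCP at [0.265, 0.621, 0.227] pointing down, gripper open.
Joint ranges: [-2.59, 2.59], [-0.33, 1.99], [-1.39, 1.29], [0.1, 2.45], [-1.04, 4.18], [0.21, 1.99], [-2.66, 2.66]. Speed limits (rad/s): [2.57, 2.57, 3.14, 3.14, 3.14, 3.14, 3.14].

INTERFACE

Orientations are given as a 3x3 rotation matrix whose columns are the frame's x, y, z axes.
In Python, from rig import r gives the robot as it stands. Calls block until the motion is done:
- r.move_pose(position, orientation): joint-space move of the TCP to a pose.
- r.servo_line(position, v=0.15, frame=None, contact_N=None): straight line of the TCP; frame=None keeps the orientation; v is the mean speed in m/s. With contact_N (N) it stops when the force on the tool has changed by that much, and returns True; else False.
- r.goto_joints(angles): joint-space move.
- r.gripper_open() and r.grasp(): open the fingers fully, or close them until they stop; the grip force is fixed at half the most.
- r.wait(seconds).
- r.solve_ik(position, orientation): joint angles nearest the present ones, or None.
- r.get_obs(): the state.
- r.grab_frame(name): name is "scene" or "top"; returns a dict with "img" (480x640x3 uint8, red, green, blue), "fov_y" (degrees; the focal length in pixels is half the picture's height over the tangent of half this angle, whatever the lens; pixels are square), "cx", "cy" (the principal point, pixels), "R" (3x3) and "t" (3): a world point X has camera coordinates R X + t. Camera axes: x right, y down, z forward; pixel columns grow to the right and rows downward; lengths in m; the calibration is good to about 2 mm. A picture is of the moment at which its call begins. There is no depth.
A pose or a line that the arm cannot do raises r.Unreachable and nothing moves.
- r.close_job(): hands the job in, once; it reports no verdict.
The state is a dict: "time_s": time; "q": joint angles; "qvel": joint speeds; "joint_torque": joint torques, N m; "eef_pos": TCP position; "ee_rot": TCP orientation; "contact_force": force on the tool from outside, world axes, zero at the start; "moment": the same for the moment, N m; "finger_gap": finger opening in m.
Only numpy, scipy, OpenCV 4.12 (cv2) and the standard library are available. Lean on these libraries where they do the work, as an engineer would, in place of code of your own. Each camera call takes 0.05 s, during which the arm holds its last target. There are 200 camera calls.

## Working session

There is one attempt and no reset: what is moved stays moved. The work goes in short steps, each a Python script; the robot and the scene stay as the last script left them, time stands still between calls to the robot, and variables do not carry over. Pictures are saved under pics/ and viewed, about 8 in all and at most 12, crops included, and the job is handed in when it is done.

```bash
ls; mkdir -p pics; python3 - <<'E'
from rig import r
import cv2,json,numpy as np
for n in ("scene","top"):
    f=r.grab_frame(n); cv2.imwrite(f"pics/{n}0.png",f["img"][:,:,::-1])
    print(n,f["fov_y"],f["cx"],f["cy"],np.round(f["R"],4).tolist(),np.round(f["t"],4).tolist(),[k for k in f])
o=r.get_obs();print(o["time_s"],o["eef_pos"],o["ee_rot"],o["contact_force"],o["finger_gap"],r.tcp_to_tips)
E
```

```text
pics
scene 57.492162579753746 316.05913915223255 237.9433558550794 [[0.5424, 0.8401, 0.0108], [0.6029, -0.3802, -0.7014], [-0.5851, 0.3869, -0.7127]] [-0.3529, -0.2874, 1.4777] ['img', 'fov_y', 'cx', 'cy', 'R', 't']
top 48.09366982387319 314.6005616467253 237.8608560181682 [[0.0102, -0.9999, 0.0051], [-0.9904, -0.0108, -0.1378], [0.1379, -0.0036, -0.9904]] [0.02, 0.6363, 1.3079] ['img', 'fov_y', 'cx', 'cy', 'R', 't']
0.1 [0.26493084 0.62021855 0.22632005] [[-7.15091407e-04 -9.19609984e-01  3.92831982e-01]
 [-1.74170907e-03  3.92832631e-01  9.19608335e-01]
 [-9.99998228e-01 -2.65950079e-05 -1.88260429e-03]] [-1.26960868 -0.3363126  -0.0491189 ] 0.08567711299711968 0.019
```

View pics/scene0.png

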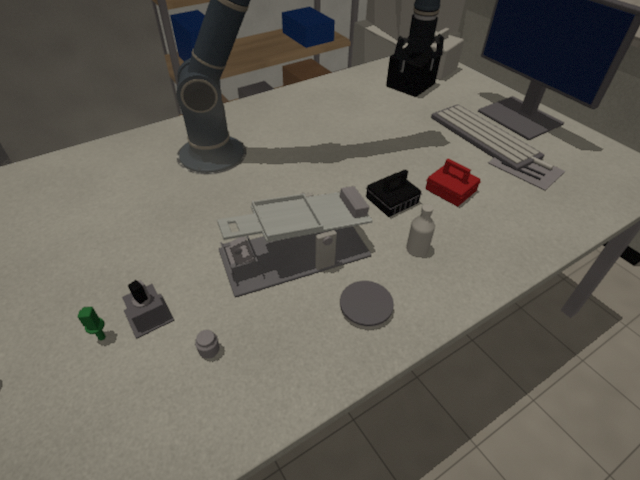

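View pics/top0.png

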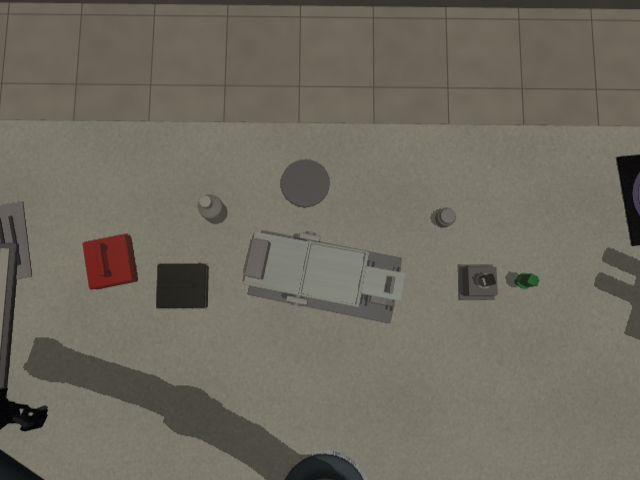

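```bash
cat > h.py <<'E'
import cv2,numpy as np
from scipy.optimize import least_squares
def crop(img,x0,y0,x1,y1,s):
    c=cv2.resize(img[y0:y1,x0:x1],None,fx=s,fy=s,interpolation=cv2.INTER_CUBIC)
    c=np.clip(255*(c/255.)**0.6,0,255).astype(np.uint8).copy()
    for x in range(-(-x0//10)*10,x1,10):
        X=int((x-x0+.5)*s); cv2.line(c,(X,0),(X,c.shape[0]),(0,255,255) if x%50==0 else (150,150,60),1) if x%20==0 else cv2.line(c,(X,0),(X,6),(0,0,255),1)
        if x%20==0: cv2.putText(c,str(x),(X+1,9),0,.35,(255,0,0),1)
    for y in range(-(-y0//10)*10,y1,10):
        Y=int((y-y0+.5)*s); cv2.line(c,(0,Y),(c.shape[1],Y),(150,150,60),1) if y%20==0 else cv2.line(c,(0,Y),(6,Y),(0,0,255),1)
        if y%20==0: cv2.putText(c,str(y),(1,Y-1),0,.35,(255,0,0),1)
    return c
def mosaic(parts,fn):
    M=np.zeros((600,800,3),np.uint8)
    for (X,Y),c in parts:
        h,w=min(c.shape[0],600-Y),min(c.shape[1],800-X); M[Y:Y+h,X:X+w]=c[:h,:w]
    cv2.imwrite(fn,M)
CAM={}
def setcam(n,f): CAM[n]=(240/np.tan(np.radians(f["fov_y"])/2),f["cx"],f["cy"],np.array(f["R"]),np.array(f["t"]))
def proj(n,X):
    F,cx,cy,R,t=CAM[n]; c=np.atleast_2d(X)@R.T+t
    return np.c_[cx+F*c[:,0]/c[:,2],cy+F*c[:,1]/c[:,2]]
def onz(n,uv,z):
    F,cx,cy,R,t=CAM[n]; d=R.T@np.array([(uv[0]-cx)/F,(uv[1]-cy)/F,1]); o=-R.T@t
    return o+d*(z-o[2])/d[2]
def Rz(a): return np.array([[np.cos(a),-np.sin(a),0],[np.sin(a),np.cos(a),0],[0,0,1.]])
def Rx(a): return np.array([[1,0,0],[0,np.cos(a),-np.sin(a)],[0,np.sin(a),np.cos(a)]])
def down(zaxis):  # tool down, jaws along horizontal zaxis
    x=np.array([0,0,-1.]); z=np.array(zaxis,float); z-=x*(x@z); z/=np.linalg.norm(z); return np.c_[x,np.cross(z,x),z]
E
python3 - <<'E'
import cv2
from h import *
t=cv2.imread("pics/top0.png");s=cv2.imread("pics/scene0.png")
mosaic([((0,0),crop(t,238,226,412,328,3.5)),((0,360),crop(t,150,258,214,314,4)),((300,360),crop(t,452,258,545,306,5))],"pics/m1.png")
mosaic([((0,0),crop(s,212,180,378,295,3)),((0,350),crop(s,362,165,425,217,4)),((500,0),crop(s,115,275,180,335,4.5)),((300,350),crop(s,222,205,272,255,5))],"pics/m2.png")
E
```

```text
(no output)
```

View pics/m1.png

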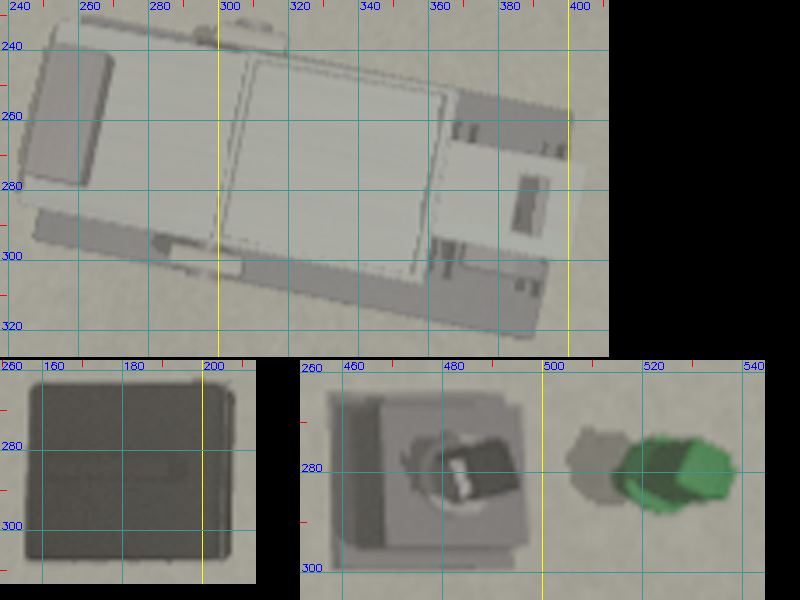

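View pics/m2.png

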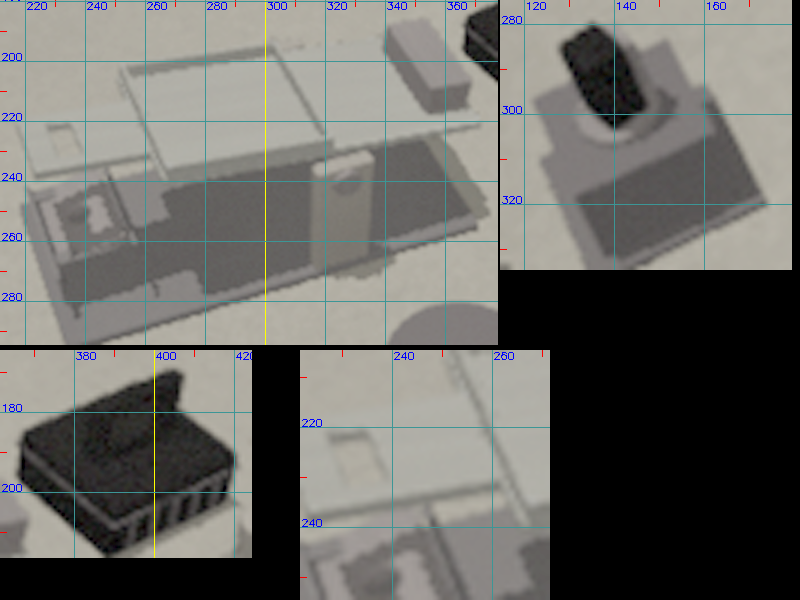

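```bash
cat > cam.py <<'E'
from h import *
import pickle,os
if not os.path.exists("cam.pkl"):
    from rig import r
    d={}
    for n in("scene","top"):
        f=r.grab_frame(n); f.pop("img"); d[n]=f
    pickle.dump(d,open("cam.pkl","wb"))
for n,f in pickle.load(open("cam.pkl","rb")).items(): setcam(n,f)
E
python3 - <<'E'
import cv2
from cam import *
# cradle
TR=-0.12
def cr(p,X): return Rz(p[2])@np.array(X)+[p[0],p[1],0]
def tray(p,X,a=None): return cr(p,Rx(p[3] if a is None else a)@np.array(X)+[0,0,.11])
def obs(p):
    zb=p[4]; L=[]
    for n,uv,X in [("top",(400,257.5),(.085,-.185,zb)),("top",(389.5,322.5),(-.085,-.185,zb)),("top",(247.5,294),(-.085,.185,zb)),
      ("scene",(236,294.5),(.085,-.185,0)),("scene",(374,254.5),(.085,.185,0))]:
        L.append((n,uv,cr(p,X)))
    for n,uv,X in [("top",(364.5,252),(.064,-.144,.03)),("top",(357,306.5),(-.064,-.144,.03)),("top",(308.5,241.5),(.064,-.006,.03)),("top",(299,294.5),(-.064,-.006,.03)),
      ("top",(388.7,284.5),(0,p[5],p[6])),("scene",(233.3,225.5),(0,p[5],p[6])),
      ("scene",(253,202.5),(-.064,-.144,.03)),("scene",(266,239.5),(.064,-.144,.03)),("scene",(300.5,195.5),(-.064,-.006,.03))]:
        L.append((n,uv,tray(p,X)))
    return L
f=lambda p: np.concatenate([proj(n,X)[0]-uv for n,uv,X in obs(p)])
s=least_squares(f,[.5,0,-.19,-.12,.01,-.205,.01],loss="soft_l1")
print("cradle",np.round(s.x,4)); print(np.round(f(s.x).reshape(-1,2),1).tolist())
# carrier
def oc(p):
    w=lambda X: Rz(p[2])@np.array(X)+[p[0],p[1],0]
    return [("top",(157.5,263),w((.055,.06,.05))),("top",(156.5,307),w((-.055,.06,.05))),("scene",(366.5,187),w((-.055,-.06,.05))),
     ("scene",(390,207),w((.055,-.06,.05))),("scene",(420.5,190.5),w((.055,.06,.05))),("scene",(389,216),w((.055,-.06,0))),("top",(207.5,263.5),w((.055,-.06,.02))),("top",(207,306.5),w((-.055,-.06,.02)))]
g=lambda p: np.concatenate([proj(n,X)[0]-uv for n,uv,X in oc(p)])
c=least_squares(g,[.5,.4,0],loss="soft_l1");print("carrier",np.round(c.x,4));print(np.round(g(c.x).reshape(-1,2),1).tolist())
def os_(p):
    w=lambda X: Rz(p[2])@np.array(X)+[p[0],p[1],0]
    return [("top",(469,266.5),w((.035,.035,.06))),("top",(469,295),w((-.035,.035,.06))),("top",(497,295),w((-.035,-.035,.06))),("top",(496,266),w((.035,-.035,.06))),
     ("top",(458,264.5),w((.045,.045,.006))),("top",(458.5,299.5),w((-.045,.045,.006))),("scene",(132,318),w((.035,-.035,.06))),("scene",(161,295),w((.035,.035,.06)))]
g=lambda p: np.concatenate([proj(n,X)[0]-uv for n,uv,X in os_(p)])
c=least_squares(g,[.5,-.4,0],loss="soft_l1");print("stand",np.round(c.x,4));print(np.round(g(c.x).reshape(-1,2),1).tolist())
x,y=c.x[:2]
for n in("top","scene"): print(n,proj(n,[[x,y,.066],[x,y,.116]]).round(1).tolist())
print(onz("top",(490.5,279),.116),onz("top",(484.5,281),.066))
t=cv2.imread("pics/top0.png");q=cv2.imread("pics/scene0.png")
mosaic([((0,0),crop(t,468,265,500,297,12)),((400,0),crop(q,120,275,152,311,12))],"pics/m3.png")
E
```

```text
cradle [ 0.553   0.0452 -0.1917 -0.1228 -0.0617 -0.1958  0.0187]
[[-19.4, -0.7], [-20.6, -3.4], [-14.5, -2.9], [16.5, -2.0], [12.7, -2.5], [7.0, -0.1], [3.9, 0.5], [4.5, -0.6], [2.8, 0.5], [-0.0, -0.5], [-0.1, 0.0], [-5.4, -0.8], [-2.9, -3.0], [0.1, -1.5]]
carrier [0.5156 0.3554 0.0305]
[[-0.4, -0.3], [-0.3, 0.4], [-1.0, -2.0], [0.4, -1.4], [1.1, -0.2], [-0.9, 2.7], [0.3, -0.7], [0.5, -0.0]]
stand [ 0.5317 -0.3871  0.0124]
[[-1.4, 0.1], [-0.2, 0.1], [0.3, 0.1], [-0.1, 0.6], [-0.5, 0.0], [0.4, 0.3], [-1.6, 0.4], [1.0, 8.8]]
top [[483.2, 280.6], [489.9, 279.4]]
scene [[140.5, 298.4], [134.1, 284.3]]
[ 0.53266796 -0.38865551  0.116     ] [ 0.53089282 -0.39035043  0.066     ]
```

View pics/m3.png

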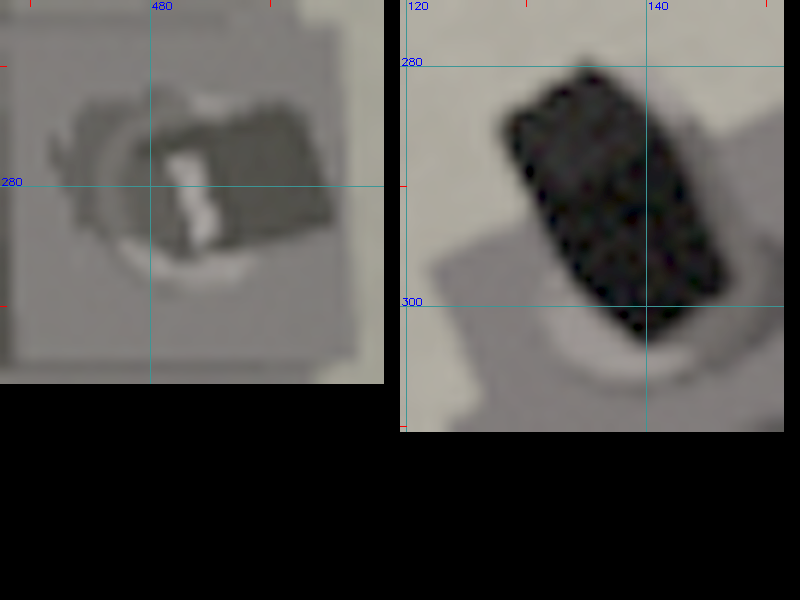

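```bash
cat > cr.py <<'E'
from cam import *
def cr(p,X): return Rz(p[2])@np.array(X)+[p[0],p[1],0]
def tray(p,X,a=None): return cr(p,Rx(p[3] if a is None else a)@np.array(X)+[0,0,.11])
E
python3 - <<'E'
from cr import *
def obs(p):
    zb=.01;o=p[4]; L=[]
    for n,uv,X in [("top",(400,257.5),(.085,o-.185,zb)),("top",(389.5,322.5),(-.085,o-.185,zb)),("top",(247.5,294),(-.085,o+.185,zb)),
      ("scene",(236,294.5),(.085,o-.185,0)),("scene",(374,254.5),(.085,o+.185,0)),
      ("scene",(315.5,235),(.083,-.025,.124)),("scene",(334,230.5),(.083,.025,.124)),("top",(320,240.5),(.083,-.025,.1))]:
        L.append((n,uv,cr(p,X)))
    for n,uv,X in [("top",(364.5,252),(.064,-.144,.03)),("top",(357,306.5),(-.064,-.144,.03)),("top",(308.5,241.5),(.064,-.006,.03)),("top",(299,294.5),(-.064,-.006,.03)),
      ("top",(388.7,284.5),(0,p[5],p[6])),("scene",(233.3,225.5),(0,p[5],p[6])),
      ("scene",(253,202.5),(-.064,-.144,.03)),("scene",(266,239.5),(.064,-.144,.03)),("scene",(300.5,195.5),(-.064,-.006,.03))]:
        L.append((n,uv,tray(p,X)))
    return L
f=lambda p: np.concatenate([proj(n,X)[0]-uv for n,uv,X in obs(p)])
s=least_squares(f,[.5,0,-.19,-.12,-.03,-.205,.01],loss="soft_l1")
print("cradle",np.round(s.x,4)); print(np.round(f(s.x).reshape(-1,2),1).tolist())
E
```

```text
cradle [ 0.5516  0.0546 -0.1803 -0.07   -0.0513 -0.2034  0.0278]
[[-0.0, -0.2], [-0.8, 0.6], [-2.4, 1.2], [-0.1, 2.9], [-2.0, 0.4], [1.5, 2.5], [2.4, 1.4], [-0.5, -2.8], [3.4, 0.2], [1.0, 0.6], [0.8, 0.0], [-0.3, 1.3], [-0.1, -0.1], [-0.1, 0.0], [-2.9, 0.5], [0.3, -1.9], [2.1, -2.8]]
```

```bash
cat > fit2.py <<'E'
from cr import *
def obs(p):
    zb=.01;o=p[3]; L=[]
    for n,uv,X in [("top",(400,257.5),(.085,o-.185,zb)),("top",(389.5,322.5),(-.085,o-.185,zb)),("top",(247.5,294),(-.085,o+.185,zb)),
      ("scene",(236,294.5),(.085,o-.185,0)),("scene",(374,254.5),(.085,o+.185,0)),
      ("scene",(315.5,235),(.083,-.025,.124)),("scene",(334,230.5),(.083,.025,.124))]:
        L.append((n,uv,cr(p,X)))
    for n,uv,X in [("top",(365,252),(.064,-.144,.03)),("top",(357,306.5),(-.064,-.144,.03)),("top",(308.5,241.5),(.064,-.006,.03)),("top",(299,294.5),(-.064,-.006,.03)),
      ("top",(388.7,284.5),(0,p[4],p[5])),("scene",(233.3,225.5),(0,p[4],p[5])),
      ("scene",(253,202.5),(-.064,-.144,.03)),("scene",(266,239.5),(.064,-.144,.03)),("scene",(300.5,195.5),(-.064,-.006,.03))]:
        L.append((n,uv,tray(p,X,-.12)))
    return L
f=lambda p: np.concatenate([proj(n,X)[0]-uv for n,uv,X in obs(p)])
s=least_squares(f,[.55,.05,-.19,-.05,-.205,.02],loss="soft_l1")
print("cradle",np.round(s.x,4)); print(np.round(f(s.x).reshape(-1,2),1).tolist())
p=s.x
def draw(img,n,x0,y0,S,pts,col,closed=True):
    q=((proj(n,pts)-[x0,y0]+.5)*S).astype(np.int32); cv2.polylines(img,[q],closed,col,1,cv2.LINE_AA)
parts=[]
for n,(x0,y0,x1,y1),S,at in [("top",(238,226,412,328),3.3,(0,0)),("scene",(212,180,378,295),3,(300,255))]:
    im=cv2.imread(f"pics/{n}0.png")[y0:y1,x0:x1]; c=cv2.resize(im,None,fx=S,fy=S,interpolation=cv2.INTER_CUBIC); c=(255*(c/255.)**.6).astype(np.uint8)
    T=lambda X: tray(p,X,-.12)
    sq=lambda a,b,y,z:[(a,y-b,z),(-a,y-b,z),(-a,y+b,z),(a,y+b,z)]
    draw(c,n,x0,y0,S,[T(X) for X in sq(.064,.069,-.075,.03)],(0,0,255))
    draw(c,n,x0,y0,S,[T(X) for X in sq(.060,.065,-.075,.018)],(255,0,255))
    draw(c,n,x0,y0,S,[T(X) for X in sq(.01875,.00925,p[4],p[5])],(0,160,0))
    draw(c,n,x0,y0,S,[T(X) for X in sq(.03,.0225,.1075,.05)],(255,160,0))
    draw(c,n,x0,y0,S,[cr(p,X) for X in sq(.085,.185,p[3],.0)],(255,0,0))
    for sg in(1,-1): draw(c,n,x0,y0,S,[cr(p,X) for X in [(sg*.083,-.025,.124),(sg*.069,-.025,.124),(sg*.069,.025,.124),(sg*.083,.025,.124)]],(0,200,200))
    parts.append((at,c))
mosaic(parts,"pics/m4.png")
E
python3 fit2.py
```

```text
cradle [ 0.5518  0.0532 -0.1804 -0.05   -0.2032  0.0181]
[[0.0, -0.4], [-0.8, 0.5], [-2.3, 1.0], [-0.1, 3.0], [-1.9, 0.6], [1.0, 2.8], [1.9, 1.7], [2.9, -0.4], [0.9, 0.4], [0.8, -0.2], [-0.4, 1.0], [-0.1, -0.3], [-0.1, 0.0], [-2.8, -1.6], [0.5, -4.1], [2.2, -2.7]]
```

View pics/m4.png

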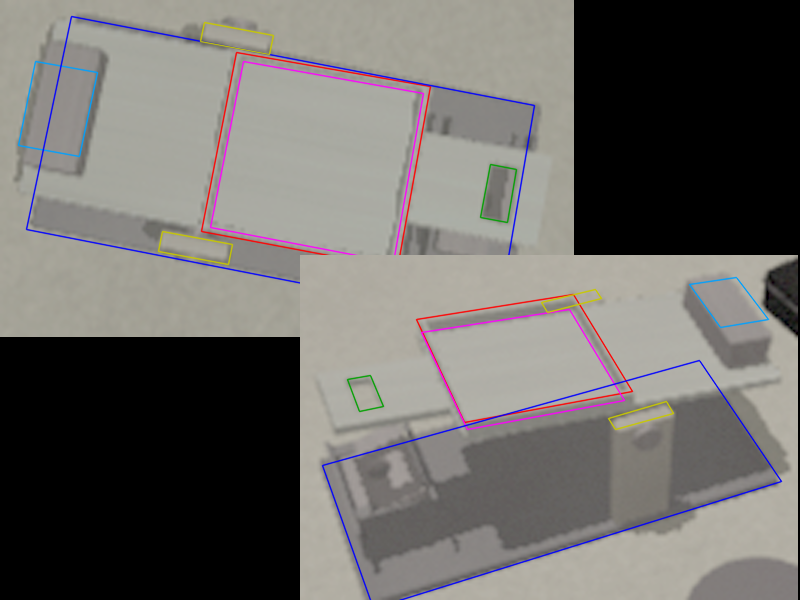

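```bash
cat > p.py <<'E'
from cr import *
P=[.552,.0532,-.184,-.12]
SLOT=(0,-.205,.018)
CAR=[.5156,.3554,.03]
def tool(xdir,zdir):
    x=np.array(xdir,float);x/=np.linalg.norm(x); z=np.array(zdir,float); z-=x*(x@z); z/=np.linalg.norm(z); return np.c_[x,np.cross(z,x),z]
def trayR(a,s=1):
    T=Rz(P[2])@Rx(a); return tool(-T[:,2],s*T[:,0])
def pk(a,h=.091,dx=0,dy=0): return tray(P,(dx,-.075+dy,.018+h),a)
E
python3 - <<'E'
from p import *
from rig import r
for s in(1,-1):
    q=[r.solve_ik([CAR[0],CAR[1],z],tool((0,0,-1),s*Rz(CAR[2])[:,0])) for z in(.2,.091)]
    q+=[r.solve_ik(pk(a,h),trayR(a,s)) for a,h in((-.12,.2),(-.12,.091),(.26,.091),(.26,.2))]
    T=trayR(.26,s); 
    for ax in(0,1,2,3):  # pin insert jaw directions
        M=Rz(P[2])@Rx(.26); d=[M[:,0],M[:,1],-M[:,0],-M[:,1]][ax]
        q.append(r.solve_ik(tray(P,(0,-.205,.06),.26),tool(-M[:,2],d)))
    if s==1:
      for y in (1,-1): q.append(r.solve_ik([.532,-.388,.093],tool((0,0,-1),y*Rz(.29)[:,1])))
    for a in q: print(None if a is None else np.round(a,2))
    print()
E
```

```text
[-0.87  0.42  0.27  1.7  -0.13  1.04 -0.53]
[-0.84  0.54  0.24  1.79 -0.16  0.83 -0.5 ]
[-0.64  0.2   0.58  1.71  0.01  1.29 -0.25]
[-0.58  0.29  0.56  1.87 -0.04  1.06 -0.2 ]
[-0.38  0.32  0.66  1.95 -0.54  1.03  0.38]
[-0.42  0.22  0.75  1.81 -0.43  1.24  0.3 ]
[-0.38  0.63  1.05  1.99 -0.88  1.13  0.94]
[-0.21  0.51  0.77  1.98 -0.72  1.01  2.36]
[-0.41  0.67  1.11  1.99 -0.92  1.17 -2.16]
[-0.37  0.62  1.03  1.99 -0.87  1.12 -0.64]
[ 0.99  0.66 -0.62  1.67  0.45  0.96  2.07]
[ 0.03  0.71  0.82  1.73 -0.61  0.97 -0.2 ]

[-0.4   0.44 -0.36  1.67  0.17  1.06  2.35]
[-0.39  0.56 -0.38  1.76  0.27  0.87  2.27]
[ 0.73  0.4  -1.17  1.64  0.47  1.43  2.44]
[ 0.73  0.52 -1.17  1.8   0.6   1.27  2.33]
[-0.68  0.47  1.12  1.96 -0.75  1.16 -2.54]
[-0.76  0.38  1.28  1.82 -0.63  1.35 -2.62]
[-0.38  0.63  1.05  1.99 -0.88  1.13  0.94]
[-0.21  0.51  0.77  1.98 -0.72  1.01  2.36]
[-0.41  0.67  1.11  1.99 -0.92  1.17 -2.16]
[-0.37  0.62  1.03  1.99 -0.87  1.12 -0.64]
```

```bash
python3 - <<'E'
from p import *
from rig import r
R0=tool((0,0,-1),Rz(CAR[2])[:,0])
def st(m):
    o=r.get_obs();print(m,round(o["time_s"],2),np.round(o["eef_pos"],4),np.round(o["contact_force"],2),np.round(o["moment"],3),round(o["finger_gap"],4))
r.move_pose([CAR[0],CAR[1],.2],R0); st("above")
print(r.servo_line([CAR[0],CAR[1],.091],v=.1,contact_N=6)); st("down")
r.grasp(); r.wait(.2); st("grasp")
r.servo_line([CAR[0],CAR[1],.2],v=.1); r.wait(.2); st("lift")
r.move_pose(pk(-.12,.091+.045),trayR(-.12)); r.wait(.3); st("overpocket")
parts=[]
for n,b,S,at in [("top",(238,226,412,328),3.3,(0,0)),("scene",(212,160,378,290),3,(300,225))]:
    f=r.grab_frame(n); im=np.ascontiguousarray(f["img"][:,:,::-1]); cv2.imwrite(f"pics/{n}1.png",im); parts.append((at,crop(im,*b,S)))
mosaic(parts,"pics/m5.png")
E
```

```text
above 1.57 [0.5143 0.3577 0.2   ] [-0.05  0.34  0.34] [ 0.027  0.029 -0.006] 0.0856
False
down 2.81 [0.5161 0.3557 0.0917] [0.89 0.2  0.17] [ 0.028  0.001 -0.029] 0.0855
grasp 3.67 [0.5151 0.3553 0.0909] [-4.94 -1.27  2.7 ] [-0.171  0.702 -0.004] 0.0112
lift 5.12 [0.5154 0.3553 0.1994] [ 0.28 -0.26 -3.78] [-0.002 -0.027  0.003] 0.0114
overpocket 6.78 [ 0.5418 -0.0011  0.2716] [ 0.35 -0.86 -4.27] [ 0.225 -0.049  0.005] 0.0092
```

View pics/m5.png

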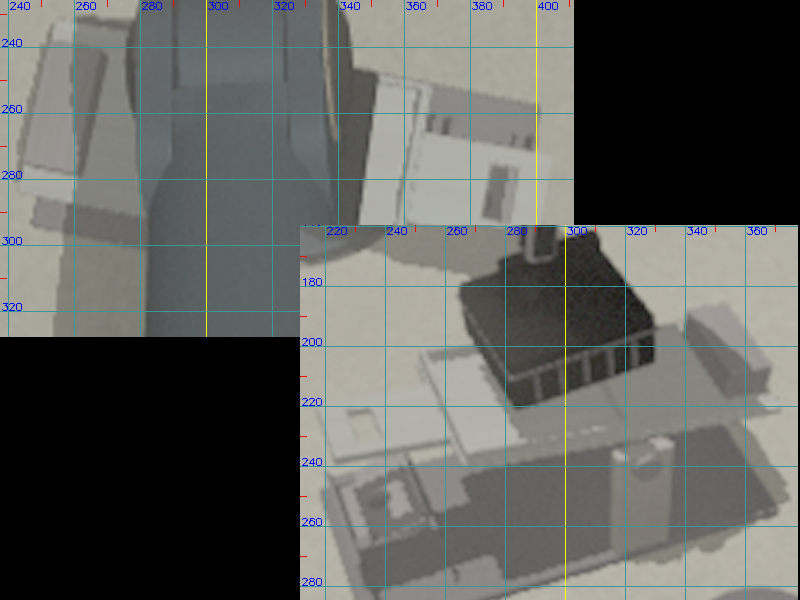

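```bash
python3 - <<'E'
from p import *
from rig import r
o=r.get_obs(); e=o["eef_pos"]; M0=o["ee_rot"]; print(np.round(e-pk(-.12,.136),4), np.round(o["contact_force"],2))
C=Rz(P[2])@Rx(-.12); print(np.round(M0.T@trayR(-.12),3).tolist())
ob=[((283,220),(.055,-.06,0)),((327.5,205),(.055,.06,0)),((263,180),(-.055,-.06,.05)),((280,207),(.055,-.06,.05)),((327,192),(.055,.06,.05))]
# params: dx,dy of carrier rel. to grip, tilt, dz
def X(p,X): return e+C@(Rx(p[1])@(np.array(X)-[0,0,.091])+[0,p[0],0])
f=lambda p:np.concatenate([proj("scene",X(p,x))[0]-u for u,x in ob])
print(f([0,0]).reshape(-1,2).round(1).tolist())
g=lambda p:np.concatenate([proj("scene",X(p,x))[0]-u-p[2:] for u,x in ob])
s=least_squares(g,[0,0,0,0]);print(s.x.round(4),s.fun.reshape(-1,2).round(1).tolist())
s=least_squares(f,[0,0]);print(s.x.round(4),s.fun.reshape(-1,2).round(1).tolist())
E
```

```text
[ 0.      0.0004 -0.0001] [-0.46  0.32 -5.24]
[[1.0, -0.0, -0.0], [0.0, 1.0, -0.001], [0.0, 0.001, 1.0]]
[[-13.2, 1.0], [-8.2, 7.6], [-6.9, -5.7], [-9.0, -3.6], [-4.9, 3.4]]
[ 0.1547  0.2315 58.4475 -9.5632] [[-0.8, 2.0], [-0.4, 0.8], [-0.4, -0.4], [1.1, -0.5], [0.6, -1.9]]
[0.0064 0.2186] [[-1.8, 2.7], [2.4, 0.8], [-0.2, -2.4], [-1.9, -0.4], [1.6, -2.4]]
```

```bash
python3 - <<'E'
from p import *
s=cv2.imread("pics/scene1.png");t=cv2.imread("pics/top1.png")
mosaic([((0,0),crop(s,250,158,345,236,6.2)),((600,0),crop(t,330,235,370,320,5))],"pics/m6.png")
E
```

```text
(no output)
```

View pics/m6.png

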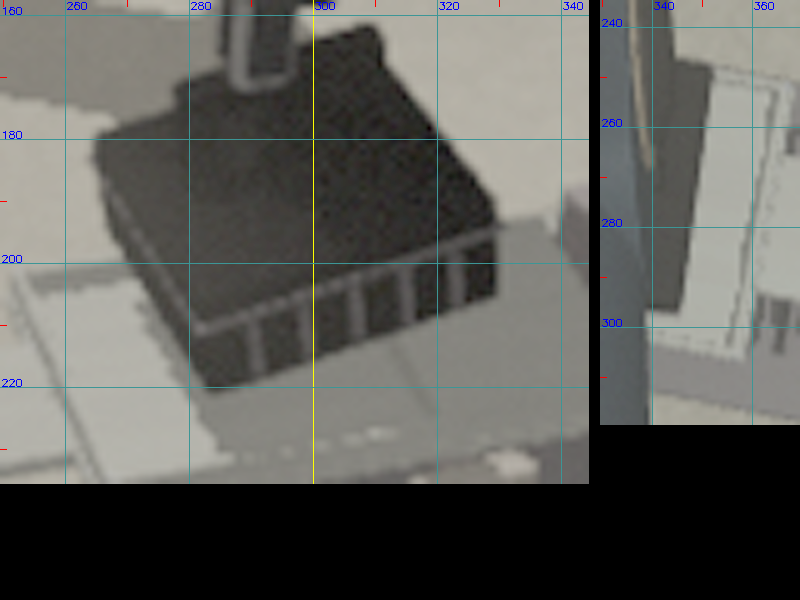

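```bash
python3 - <<'E'
from p import *
from rig import r
o=r.get_obs(); e=o["eef_pos"]
C=Rz(P[2])@Rx(-.12)
ob=[("scene",(284,220.5),(.055,-.06,0)),("scene",(329.7,205.3),(.055,.06,0)),("scene",(264.3,180),(-.055,-.06,.05)),("scene",(329.7,189.5),(.055,.06,.05)),
("top",(352.3,246.5),(.055,-.06,.05)),("top",(345.5,297),(-.055,-.06,.05))]
def X(p,X): return e+C@(Rz(p[3])@Rx(p[1])@(np.array(X)-[0,0,.091])+[p[2],p[0],0])
f=lambda p:np.concatenate([proj(n,X(p,x))[0]-u for n,u,x in ob])
s=least_squares(f,[0,0,0,0],loss="soft_l1",f_scale=.7);print(s.x.round(4),f(s.x).reshape(-1,2).round(1).tolist())
g=lambda p:f([*p,0,0]); s=least_squares(g,[0,0]);print(s.x.round(4),s.fun.reshape(-1,2).round(1).tolist())
for t in(0,.12): 
  s=least_squares(lambda p:f([p[0],t,0,0]),[0]);print(t,s.x.round(4),s.fun.reshape(-1,2).round(1).tolist(),s.cost)
E
```

```text
[0.0105 0.1954 0.0019 0.0533] [[-0.1, 2.6], [1.7, 0.2], [-0.8, -1.7], [1.1, -0.2], [0.1, 0.2], [0.2, 0.2]]
[0.0088 0.2334] [[-1.1, 2.1], [1.6, -0.1], [-0.2, -2.3], [0.1, -0.5], [1.0, 2.6], [-1.6, 2.1]]
0 [0.0228] [[-4.4, -1.1], [-1.5, 5.7], [1.2, -7.0], [1.6, 4.5], [-0.5, 1.5], [-3.3, 1.6]] 72.27817576969078
0.12 [0.0158] [[-2.8, 0.8], [0.3, 2.9], [0.4, -4.4], [1.1, 2.0], [0.4, 2.1], [-2.3, 1.9]] 27.688052204350363
```

```bash
python3 - <<'E'
from p import *
from rig import r
o=r.get_obs(); e=o["eef_pos"]
C=Rz(P[2])@Rx(-.12)
ob=[("scene",(284,220.5),(.055,-.06,0)),("scene",(329.7,205.3),(.055,.06,0)),("scene",(264.3,180),(-.055,-.06,.05)),("scene",(329.7,189.5),(.055,.06,.05)),
("top",(352.3,246.5),(.055,-.06,.05)),("top",(345.5,297),(-.055,-.06,.05))]
cor=np.array([-.9,2.7, .9,2.7, -1,-2, 1.1,-.2, -.3,-.3,-.3,.4])
def X(p,X): return e+C@(Rz(p[3])@Rx(p[1])@(np.array(X)-[0,0,.091])+[p[2],p[0],0])
f=lambda p:np.concatenate([proj(n,X(p,x))[0]-u for n,u,x in ob])-cor
s=least_squares(f,[0,0,0,0]);print(s.x.round(4),f(s.x).reshape(-1,2).round(1).tolist())
g=lambda p:f([*p,0,0]); s=least_squares(g,[0,0]);print(s.x.round(4),s.fun.reshape(-1,2).round(1).tolist())
for t in(0,.12): 
  s=least_squares(lambda p:f([p[0],t,0,0]),[0]);print(t,s.x.round(4),s.fun.reshape(-1,2).round(1).tolist(),s.cost)
# grab fresh, edge-gradient check of pose is too costly; raw refit of the initial carrier with top edges only
for z in(.04,.05): print([onz("top",u,z).round(4).tolist() for u in((157.5,263),(156.5,307))])
for z in(0,.03): print([onz("top",u,z).round(4).tolist() for u in((207.5,263.5),(207,306.5))])
E
```

```text
[0.0129 0.1509 0.0021 0.0526] [[-0.0, -0.4], [0.2, -1.2], [0.3, -0.4], [0.2, 1.0], [0.4, 0.2], [0.4, -0.4]]
[0.0115 0.1915] [[-0.9, -1.1], [0.3, -1.6], [1.0, -1.1], [-0.6, 0.6], [1.1, 2.7], [-1.5, 1.6]]
0 [0.0228] [[-3.5, -3.8], [-2.4, 3.0], [2.2, -5.0], [0.5, 4.7], [-0.2, 1.8], [-3.0, 1.2]] 53.769253357907395
0.12 [0.0158] [[-1.9, -2.0], [-0.6, 0.2], [1.4, -2.4], [-0.0, 2.2], [0.7, 2.4], [-2.0, 1.5]] 16.508908635839727
[[0.5688, 0.4189, 0.04], [0.4597, 0.4159, 0.04]]
[[0.5679, 0.4161, 0.05], [0.4596, 0.413, 0.05]]
[[0.5725, 0.3018, 0.0], [0.4626, 0.2989, 0.0]]
[[0.5698, 0.2959, 0.03], [0.4623, 0.2931, 0.03]]
```

```bash
python3 - <<'E'
from p import *
from rig import r
e=r.get_obs()["eef_pos"]
for z in(.18,.2306):
  for u in((352.3,246.5),(345.5,297)): print(z,(Rz(P[2]).T@(onz("top",u,z)-e)).round(4))
# slot centre & rim in top for same-camera comparison
print(proj("top",[tray(P,X,-.12) for X in((.06,-.14,.03),(-.06,-.14,.03))]).round(1))
E
```

```text
0.18 [ 0.066  -0.0452 -0.0918]
0.18 [-0.0482 -0.0511 -0.0918]
0.2306 [ 0.0591 -0.0426 -0.0412]
0.2306 [-0.0503 -0.0483 -0.0412]
[[365.9 253.2]
 [356.3 304.9]]
```

```bash
cat > sil.py <<'E'
from p import *
from scipy.optimize import minimize
K=6
B=np.array([[x,y,z] for x in(-.055,.055) for y in(-.06,.06) for z in(0,.05)])
Hs=[np.array([[x,y,z] for x in(-.007,.007) for y in(a,b) for z in(c,d)]) for a,b,c,d in((-.04,.04,.084,.098),(-.04,-.026,.05,.09),(.026,.04,.05,.09))]
def render(n,T,box):
    x0,y0,x1,y1=box; m=np.zeros(((y1-y0)*K,(x1-x0)*K),np.uint8)
    for b in[B]+Hs:
        q=(proj(n,T(b))-[x0,y0]+.5)*K; cv2.fillConvexPoly(m,cv2.convexHull(np.round(q*16).astype(np.int32)),1,shift=4)
    return m
def cost(T,data):
    c=0
    for n,im,box,ign in data:
        d=render(n,T,box)!=im; d[ign]=0; c+=d.sum()/K/K
    return c
def dat(fn,n,box,thr,ign=None):
    x0,y0,x1,y1=box; g=cv2.imread(fn).max(2)[y0:y1,x0:x1]
    m=(cv2.resize(g,None,fx=K,fy=K,interpolation=cv2.INTER_CUBIC)<thr).astype(np.uint8)
    I=np.zeros(m.shape,bool)
    for (a,b,c,d) in ign or []: I[(b-y0)*K:(d-y0)*K,(a-x0)*K:(c-x0)*K]=1
    return (n,m,box,I)
E
python3 - <<'E'
from sil import *
from rig import r
g=cv2.imread("pics/scene0.png").max(2); t=cv2.imread("pics/top0.png").max(2)
print("scene levels",g[190,370:425:6],g[200,385],g[205,360:440:8]," top",t[285,145:220:5])
f=r.grab_frame("scene");im=np.ascontiguousarray(f["img"][:,:,::-1]);cv2.imwrite("pics/scene2.png",im)
a=im[160:235,255:345].max(2).astype(np.float32);b=cv2.imread("pics/scene1.png")[160:235,255:345].max(2).astype(np.float32)
print("shift",cv2.phaseCorrelate(a,b),abs(a-b).max()); o=r.get_obs();print(o["time_s"],o["finger_gap"],o["contact_force"])
D0=[dat("pics/scene0.png","scene",(355,160,432,225),50),dat("pics/top0.png","top",(145,250,220,320),100)]
T0=lambda p:(lambda b:b@Rz(p[2]).T+[p[0],p[1],0])
for D in(D0,D0[:1],D0[1:]):
    s=minimize(lambda p:cost(T0(p),D),CAR,method="Nelder-Mead",options=dict(initial_simplex=np.array(CAR)+np.r_[np.zeros((1,3)),np.diag([.008,.008,.06])]));print("init",s.x.round(4),s.fun)
e=o["eef_pos"];C=Rz(P[2])@Rx(-.12)
D1=[dat("pics/scene1.png","scene",(255,160,345,225),50,[(255,150,310,176)])]
T1=lambda p:(lambda b:((b-[0,0,.091])@(Rz(p[3])@Rx(p[1])).T+[p[2],p[0],0])@C.T+e)
for x0 in([0,0,0,0],[.01,.15,0,0]):
    s=minimize(lambda p:cost(T1(p),D1),x0,method="Nelder-Mead",options=dict(initial_simplex=np.array(x0)+np.r_[np.zeros((1,4)),np.diag([.008,.08,.008,.06])]));print("held dy tilt dx yaw",s.x.round(4),s.fun)
E
```

```text
scene levels [ 17  16  11   8   8  15  15  18  12 142] 14 [110 119   9  24  12  31   7  83 142 140]  top [122 121 122  38  38  39  39  40  40  41  37  42  42 122 121]
shift ((0.09169170338012123, 0.4722971709722543), 1.0008195475825556) 22.0
6.925 0.009298175673112915 [-0.70549544 -0.53587233 -3.7584561 ]
init [0.5137 0.3579 0.0252] 258.6111111111111
init [0.5108 0.362  0.0318] 197.0
init [0.5134 0.3578 0.0104] 49.75
held dy tilt dx yaw [ 0.0072  0.2374 -0.0021 -0.0153] 299.69444444444446
held dy tilt dx yaw [ 0.0098  0.214  -0.0024  0.0174] 309.3333333333333
```

```bash
python3 - <<'E'
from sil import *
from rig import r
b=cv2.imread("pics/scene2.png")
B1=b[178:222,262:335].max(2).astype(np.float32)
for i in range(5):
    im=np.ascontiguousarray(r.grab_frame("scene")["img"][:,:,::-1]); a=im[178:222,262:335].max(2).astype(np.float32)
    o=r.get_obs();print(round(o["time_s"],2),np.round(cv2.phaseCorrelate(B1,a,cv2.createHanningWindow(a.shape[::-1],cv2.CV_32F))[0],2),o["finger_gap"].round(4),np.round(o["contact_force"],2),np.round(o["moment"],3)); r.wait(.15)
cv2.imwrite("pics/scene3.png",im); t=np.ascontiguousarray(r.grab_frame("top")["img"][:,:,::-1]);cv2.imwrite("pics/top3.png",t)
c=crop(im,250,150,345,235,6); e=o["eef_pos"];C=Rz(P[2])@Rx(-.12)
T1=lambda p:(lambda b:((b-[0,0,.091])@(Rz(p[3])@Rx(p[1])).T+[p[2],p[0],0])@C.T+e)
for p,col in(([.0,.0,0,0],(0,0,255)),([.0,.12,0,0],(0,255,0)),([.01,.2,0,0],(255,0,255))):
    for b in[B]+Hs[:1]:
        q=((proj("scene",T1(p)(b))-[250,150]+.5)*6).astype(np.int32)
        for i,j in[(0,1),(2,3),(4,5),(6,7),(0,2),(1,3),(4,6),(5,7),(0,4),(1,5),(2,6),(3,7)]: cv2.line(c,q[i].tolist(),q[j].tolist(),col,1,cv2.LINE_AA)
mosaic([((0,0),c),((575,0),crop(t,320,235,370,320,4.5))],"pics/m7.png")
E
```

```text
Traceback (most recent call last):
AttributeError: 'float' object has no attribute 'round'
```

```bash
python3 - <<'E'
from sil import *
from rig import r
b=cv2.imread("pics/scene2.png")
B1=b[178:222,262:335].max(2).astype(np.float32)
for i in range(4):
    im=np.ascontiguousarray(r.grab_frame("scene")["img"][:,:,::-1]); a=im[178:222,262:335].max(2).astype(np.float32)
    o=r.get_obs();print(round(o["time_s"],2),np.round(cv2.phaseCorrelate(B1,a,cv2.createHanningWindow(a.shape[::-1],cv2.CV_32F))[0],2),round(o["finger_gap"],4),np.round(o["contact_force"],2),np.round(o["moment"],3)); r.wait(.15)
cv2.imwrite("pics/scene3.png",im); t=np.ascontiguousarray(r.grab_frame("top")["img"][:,:,::-1]);cv2.imwrite("pics/top3.png",t)
c=crop(im,250,150,345,235,6); e=o["eef_pos"];C=Rz(P[2])@Rx(-.12)
T1=lambda p:(lambda b:((b-[0,0,.091])@(Rz(p[3])@Rx(p[1])).T+[p[2],p[0],0])@C.T+e)
for p,col in(([.0,.0,0,0],(0,0,255)),([.0,.12,0,0],(0,255,0)),([.01,.2,0,0],(255,0,255))):
    for b in[B]+Hs[:1]:
        q=((proj("scene",T1(p)(b))-[250,150]+.5)*6).astype(np.int32)
        for i,j in[(0,1),(2,3),(4,5),(6,7),(0,2),(1,3),(4,6),(5,7),(0,4),(1,5),(2,6),(3,7)]: cv2.line(c,q[i].tolist(),q[j].tolist(),col,1,cv2.LINE_AA)
mosaic([((0,0),c),((575,0),crop(t,320,235,370,320,4.5))],"pics/m7.png")
E
```

```text
7.03 [0.43 0.54] 0.0091 [ 0.56 -0.95 -4.26] [ 0.094 -0.057 -0.012]
7.22 [0.35 0.69] 0.0091 [ 0.07 -0.19 -5.54] [ 0.271 -0.054  0.037]
7.42 [0.31 0.72] 0.009 [ 0.48  0.25 -4.78] [ 0.249 -0.011  0.04 ]
7.62 [0.3  0.61] 0.009 [ 0.19  0.18 -4.87] [ 0.167 -0.041  0.012]
```

View pics/m7.png

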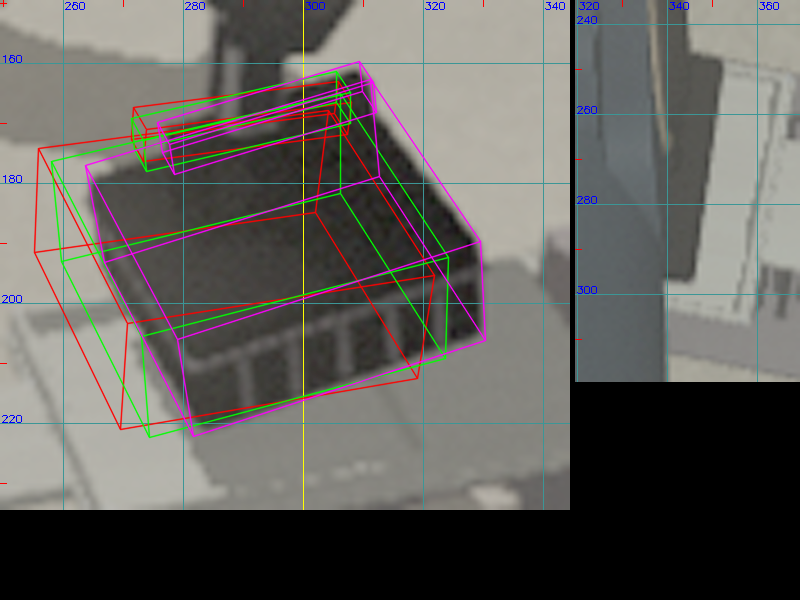

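```bash
cat > car.py <<'E'
from sil import *
def carpose(a,h,dy=.0105,dl=.2,dx=0,sy=0):
    hd=tray(P,(0,-.075+sy,.018+.091+h),a); C=Rz(P[2])@Rx(a-dl)
    return hd-C@[dx,dy,0],trayR(a-dl)
def fit(fn,o,x0=(.01,.2,0)):
    e=o["eef_pos"];C=o["ee_rot"]; C=np.c_[C[:,2],-C[:,1],-C[:,0]]  # carrier-like axes: x=jaw, z=-tool x
    D=[dat(fn,"scene",(255,160,345,225),50,[(255,150,310,176)])]
    T=lambda p:(lambda b:((b-[0,0,.091])@Rx(p[1]).T+[p[2],p[0],0])@C.T+e)
    s=minimize(lambda p:cost(T(p),D),x0,method="Nelder-Mead",options=dict(initial_simplex=np.array(x0)+np.r_[np.zeros((1,3)),np.diag([.006,.06,.004])])); return s.x,s.fun
E
python3 - <<'E'
from car import *
from rig import r
o=r.get_obs(); C=o["ee_rot"]; print(np.linalg.det(np.c_[C[:,2],-C[:,1],-C[:,0]]).round(3), np.abs(np.c_[C[:,2],-C[:,1],-C[:,0]]-Rz(P[2])@Rx(-.12)).max().round(3))
print("before",fit("pics/scene3.png",o))
x,M=carpose(-.1,.035); print(np.round(x,3),r.solve_ik(x,M))
r.servo_line(x,v=.04,frame=M); r.wait(.3)
im=np.ascontiguousarray(r.grab_frame("scene")["img"][:,:,::-1]); cv2.imwrite("pics/scene4.png",im); o=r.get_obs()
print("after",fit("pics/scene4.png",o),o["time_s"],np.round(o["contact_force"],2),o["finger_gap"])
E
```

```text
-1.0 1.952
before (array([-0.00564237, -0.2528909 , -0.00114217]), np.float64(299.25))
[ 0.539 -0.016  0.264] [-0.61881419  0.27778181  0.51062291  1.80493122  0.16345688  1.18844634
 -0.370931  ]
after (array([-0.03790305,  0.26466672,  0.01516451]), np.float64(835.5277777777778)) 8.7333 [-0.3  -0.58 -3.66] 0.009380491446115712
```

```bash
sed -i 's/-C\[:,1\],-C/C[:,1],-C/' car.py; python3 - <<'E'
from car import *
from rig import r
o=r.get_obs(); 
for x0 in((.01,.2,0),(.01,.35,0)): print("after",fit("pics/scene4.png",o,x0))
x,f=fit("pics/scene4.png",o)
im=cv2.imread("pics/scene4.png"); c=crop(im,225,150,345,245,6); C=o["ee_rot"];C=np.c_[C[:,2],C[:,1],-C[:,0]]
for p,col in((x,(0,0,255)),((.0105,.2,0),(0,255,0))):
    for b in[B]+Hs[:1]:
        w=((b-[0,0,.091])@Rx(p[1]).T+[p[2],p[0],0])@C.T+o["eef_pos"]; q=((proj("scene",w)-[225,150]+.5)*6).astype(np.int32)
        for i,j in[(0,1),(2,3),(4,5),(6,7),(0,2),(1,3),(4,6),(5,7),(0,4),(1,5),(2,6),(3,7)]: cv2.line(c,q[i].tolist(),q[j].tolist(),col,1,cv2.LINE_AA)
mosaic([((0,0),c)],"pics/m8.png")
E
```

```text
after (array([ 0.00781098,  0.27583886, -0.00316124]), np.float64(421.22222222222223))
after (array([-0.00339187,  0.40241019,  0.0035742 ]), np.float64(427.72222222222223))
```

View pics/m8.png

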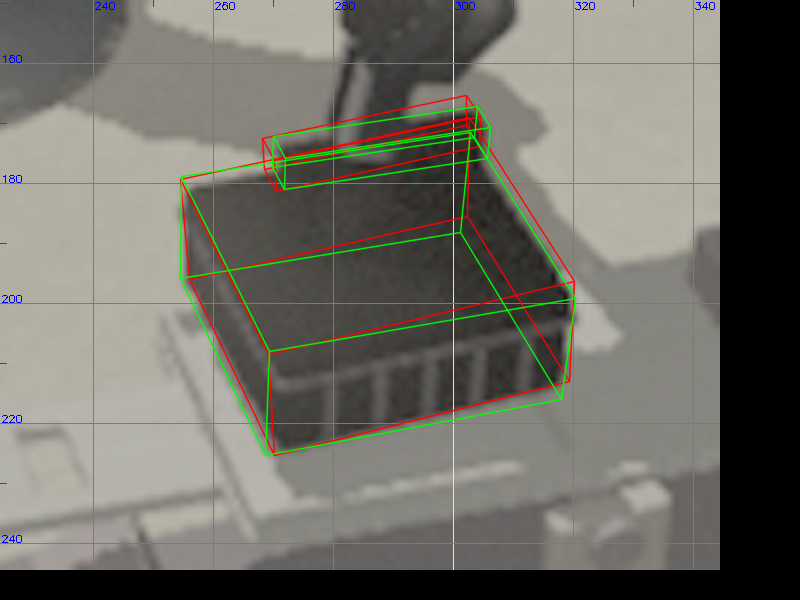

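```bash
cat > st.py <<'E'
from rig import r
import numpy as np
def st(m=""):
    o=r.get_obs();print(m,round(o["time_s"],2),np.round(o["eef_pos"],4),np.round(o["contact_force"],2),np.round(o["moment"],3),round(o["finger_gap"],4)); return o
E
python3 - <<'E'
from car import *
from st import *
k=dict(dl=.245,dy=.009)
x,M=carpose(-.085,.03,sy=.0015,**k); r.servo_line(x,v=.04,frame=M); st("h30")
for h in(.02,.012,.006,.002):
    x,M=carpose(-.085,h,sy=.0015,**k); c=r.servo_line(x,v=.03,frame=M,contact_N=8); st(f"h{h} {c}")
    if c: break
parts=[]
for n,b,S,at in [("scene",(212,160,378,290),4,(0,0)),("top",(325,235,405,330),3,(590,300))]:
    im=np.ascontiguousarray(r.grab_frame(n)["img"][:,:,::-1]); cv2.imwrite(f"pics/{n}5.png",im); parts.append((at,crop(im,*b,S)))
mosaic(parts,"pics/m9.png")
E
```

```text
h30 9.04 [ 0.5389 -0.0148  0.2569] [-0.09  0.77 -3.89] [ 0.716 -0.08  -0.019] 0.0092
h0.02 False 9.53 [ 0.539  -0.0165  0.2476] [ 1.13  0.77 -4.29] [ 0.652 -0.104 -0.01 ] 0.0094
h0.012 False 9.94 [ 0.5388 -0.0171  0.2395] [-0.16 -0.02 -4.27] [ 0.647 -0.098  0.049] 0.0091
h0.006 False 10.29 [ 0.5387 -0.0176  0.2335] [ 0.36 -0.79 -4.99] [ 0.659 -0.163  0.016] 0.0095
h0.002 False 10.57 [ 0.5389 -0.0181  0.23  ] [ 0.86  0.44 -0.44] [ 0.385  0.015 -0.027] 0.0091
```

View pics/m9.png

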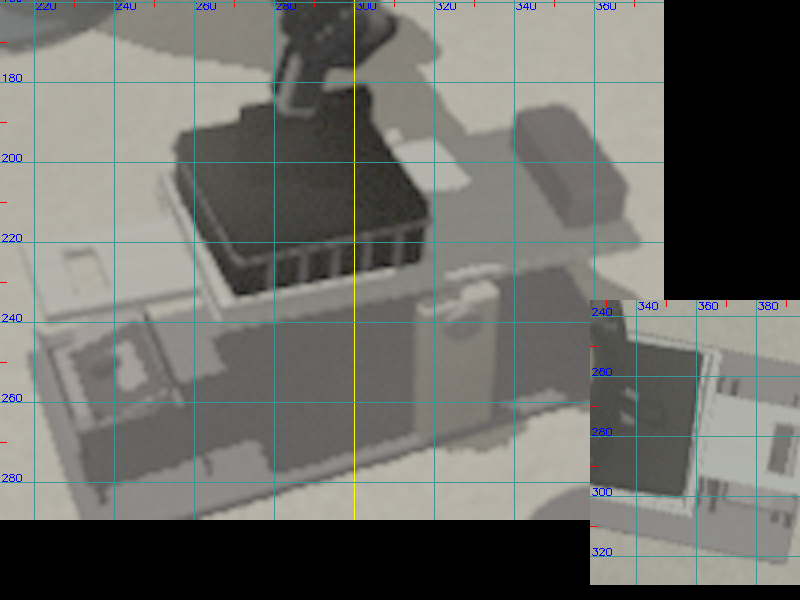

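```bash
python3 - <<'E'
from car import *
from st import *
k=dict(dl=.245,dy=.009)
for a in np.arange(-.03,.27,.058):
    x,M=carpose(a,.001,sy=.0005,**k); c=r.servo_line(x,v=.04,frame=M,contact_N=15); st(f"a{a:.3f} {c}")
    if c: break
else:
    for h in(-.001,-.003,-.005):
        x,M=carpose(.26,h,**k); c=r.servo_line(x,v=.02,frame=M,contact_N=6); st(f"h{h} {c}")
        if c: break
E
```

```text
a-0.030 False 11.05 [ 0.5371 -0.0267  0.2253] [-2.77 -3.56  3.66] [-0.595  0.56  -0.11 ] 0.009
a0.028 False 11.4 [ 0.5362 -0.0329  0.2205] [-2.3  -5.51  4.78] [-1.202  0.666 -0.154] 0.0093
a0.086 False 11.75 [ 0.5352 -0.0388  0.2153] [-3.01 -6.23  4.94] [-1.302  0.639 -0.114] 0.0094
a0.144 False 12.1 [ 0.534  -0.0446  0.2095] [-2.96 -6.52  4.12] [-1.387  0.699 -0.051] 0.0092
a0.202 False 12.45 [ 0.5331 -0.0499  0.2035] [-3.48 -6.56  3.8 ] [-1.39   0.626 -0.045] 0.0091
a0.260 False 12.8 [ 0.5322 -0.0549  0.1972] [-2.94 -6.6   3.95] [-1.541  0.723 -0.037] 0.0091
h-0.001 False 13.05 [ 0.532  -0.0561  0.1956] [-4.92 -9.62  6.3 ] [-2.026  0.955 -0.049] 0.0091
h-0.003 False 13.3 [ 0.5318 -0.0567  0.1947] [ -6.88 -11.29  13.59] [-2.364  1.645  0.044] 0.0095
h-0.005 False 13.55 [ 0.5319 -0.0568  0.1946] [-12.16 -11.74  24.22] [-2.452  2.633  0.055] 0.0093
```

```bash
python3 - <<'E'
from car import *
from st import *
k=dict(dl=.245,dy=.009)
x,M=carpose(.26,-.001,**k); r.servo_line(x,v=.03); st("relax")
r.gripper_open(); r.wait(.2); o=st("open")
r.servo_line(o["eef_pos"]-o["ee_rot"][:,0]*.12,v=.15); st("up")
# move clear, towards pin
r.move_pose([.60,-.30,.30],tool((0,0,-1),-Rz(.29)[:,1])); st("clear")
parts=[]
for n,b,S,at in [("scene",(212,180,345,290),3.7,(0,0)),("top",(290,235,405,330),3.3,(0,408)),("top",(378,268,402,300),12,(500,0)),("top",(468,265,500,297),5,(385,420)),("scene",(215,225,255,265),5.5,(570,385))]:
    im=np.ascontiguousarray(r.grab_frame(n)["img"][:,:,::-1]); cv2.imwrite(f"pics/{n}6.png",im); parts.append((at,crop(im,*b,S)))
mosaic(parts,"pics/m10.png")
E
```

```text
relax 13.83 [ 0.5322 -0.0558  0.1959] [-3.71 -8.93  4.4 ] [-1.989  0.927  0.057] 0.0092
open 14.76 [ 0.532  -0.0543  0.1949] [ 0.74  0.74 -0.45] [-0.02   0.039 -0.009] 0.0854
up 15.71 [ 0.531  -0.0559  0.314 ] [-0.24  0.65  0.3 ] [0.016 0.002 0.05 ] 0.0852
clear 16.7 [ 0.6004 -0.2982  0.2994] [ 0.39 -0.36  0.41] [ 0.062 -0.034 -0.057] 0.0855
```

View pics/m10.png

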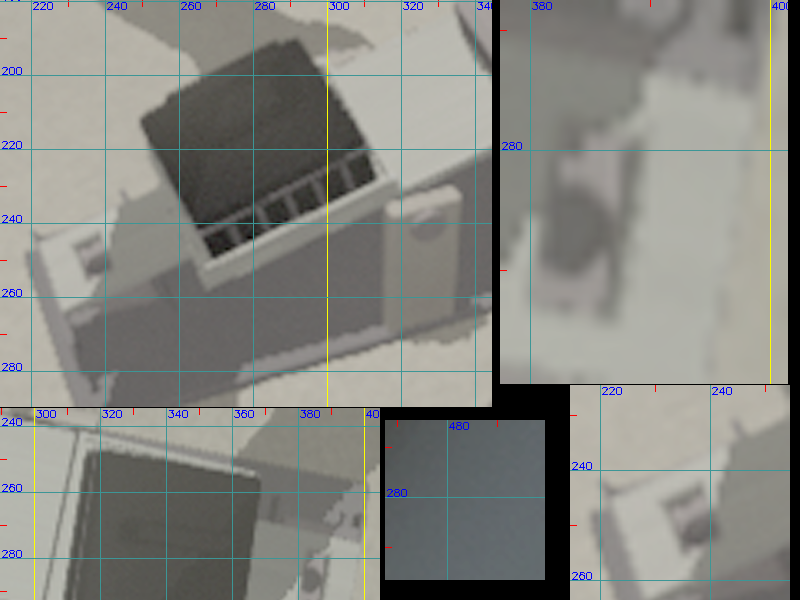

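```bash
python3 - <<'E'
from p import *
for n,hole,slot in(("top",(383.6,286.5),(384.6,286.7)),("scene",(237.6,250.9),(236.3,249.4))):
    print(n,"slot mid",proj(n,tray(P,(0,-.2045,.018),.26)).round(1),"obs",slot)
    print(" slot corners",proj(n,[tray(P,(a*.01875,-.2045+b*.00925,.018),.26) for a,b in((1,1),(1,-1),(-1,-1),(-1,1))]).round(1).tolist())
    for s in(-.009,-.0045,0,.0045,.009): print("  hole",s,proj(n,tray(P,(s,-.2045,.018-.0105),.26)).round(1).tolist())
print("seat",tray(P,(0,-.205,.018),.26))
E
```

```text
top slot mid [[385.2 286.3]] obs (384.6, 286.7)
 slot corners [[383.0, 277.9], [390.0, 279.5], [387.3, 294.7], [380.3, 293.1]]
  hole -0.009 [[382.9, 289.9]]
  hole -0.0045 [[383.2, 288.1]]
  hole 0 [[383.5, 286.3]]
  hole 0.0045 [[383.8, 284.5]]
  hole 0.009 [[384.2, 282.7]]
scene slot mid [[236.  248.6]] obs (236.3, 249.4)
 slot corners [[241.5, 252.2], [234.6, 255.5], [230.6, 245.1], [237.5, 241.8]]
  hole -0.009 [[236.6, 248.6]]
  hole -0.0045 [[237.1, 249.9]]
  hole 0 [[237.6, 251.1]]
  hole 0.0045 [[238.1, 252.4]]
  hole 0.009 [[238.6, 253.6]]
seat [ 0.51490646 -0.14611513  0.07469351]
```

```bash
python3 - <<'E'
from p import *
from st import *
G=tool((0,0,-1),-Rz(.29)[:,1]); x,y=.5317,-.388
M=trayR(.26); s=.0
for d in(.08,.036): print(np.round(r.solve_ik(tray(P,(0,-.2045,.018+d),.26),M),2))
r.move_pose([x,y,.19],G); 
c=r.servo_line([x,y,.096],v=.1,contact_N=6); st(f"down {c}")
if not c:
    r.grasp(); r.wait(.2); st("grasp")
    r.servo_line([x,y,.10],v=.03); st("up4"); r.servo_line([x,y,.18],v=.12); r.wait(.2); st("lift")
    for n in("top","scene"): cv2.imwrite(f"pics/{n}7.png",np.ascontiguousarray(r.grab_frame(n)["img"][:,:,::-1]))
E
```

```text
[ 0.06  0.38  0.4   1.93 -0.48  0.98  0.56]
[ 0.07  0.43  0.37  1.97 -0.53  0.9   0.59]
down False 18.72 [ 0.5321 -0.3885  0.0967] [-0.16  0.63  0.07] [-0.039 -0.001 -0.009] 0.0855
grasp 19.52 [ 0.5317 -0.3874  0.0962] [-2.07  4.71  5.43] [0.876 0.312 0.029] 0.0207
up4 19.8 [ 0.5316 -0.3886  0.0998] [ 0.35  0.23 -1.81] [-0.03  -0.06   0.007] 0.0206
lift 20.82 [ 0.5313 -0.3876  0.179 ] [ 0.3  -0.12 -2.21] [-0.018 -0.057 -0.036] 0.0202
```

```bash
cat > ins.py <<'E'
from p import *
from st import *
M=trayR(.26)
Y0=-.2045
def tp(s,h,y=0.): # TCP pose for pin axis at slot offset s, y ; pin origin h above the slot mouth
    return tray(P,(s-.00075,Y0+y,.018+h+.036),.26)
def loc():
    o=r.get_obs(); T=Rz(P[2])@Rx(.26); d=T.T@(o["eef_pos"]-tp(0,0)); f=T.T@o["contact_force"]; m=T.T@o["moment"]
    return o["time_s"],d*1e3,f,m
def pl(t=""):
    T,d,f,m=loc(); print(t,round(T,2),"mm",d.round(1),"F",f.round(1),"m",m.round(2)); return d,f
E
python3 - <<'E'
from ins import *
r.servo_line(tp(0,.066),v=.13,frame=M); r.wait(.2); pl("hover")
cv2.imwrite("pics/scene8.png",np.ascontiguousarray(r.grab_frame("scene")["img"][:,:,::-1]));cv2.imwrite("pics/top8.png",np.ascontiguousarray(r.grab_frame("top")["img"][:,:,::-1]))
c=r.servo_line(tp(0,.020),v=.03,contact_N=5); pl(f"down {c}")
E
```

```text
hover 22.94 mm [ 0.  -0.3 66. ] F [ 0.   0.1 -1.8] m [-0.4  -0.   -0.03]
down False 24.73 mm [ 0.2  0.2 20.1] F [ 1.6  1.6 -0.4] m [ 0.38 -0.42 -0.02]
```

```bash
python3 - <<'E'
from ins import *
for h in(.012,.006,.002,-.001,-.003):
    c=r.servo_line(tp(0,h),v=.025,contact_N=12); pl(f"{h} {c}")
    if c: break
E
```

```text
0.012 False 25.19 mm [-0.1  0.2 11.4] F [ 2.   3.2 -5.2] m [ 0.5  -0.7  -0.04]
0.006 False 25.58 mm [-0.1  0.2  5.6] F [ 2.7  3.2 -3.8] m [ 0.62 -0.62 -0.01]
0.002 False 25.89 mm [-0.1  0.2  1.7] F [ 1.9  3.8 -3. ] m [ 0.71 -0.54 -0.  ]
-0.001 True 26.11 mm [ 0.2  0.4 -0.7] F [-0.8  0.6  4.1] m [-0.06  0.01 -0.03]
```

```bash
python3 - <<'E'
from ins import *
for h in(-.002,-.003,-.004):
    c=r.servo_line(tp(0,h),v=.02,contact_N=15); d,f=pl(f"press {h} {c}")
    if c or f[2]>18: break
h0=d[2]/1e3
for s in(.003,-.003,0): c=r.servo_line(tp(s,h0),v=.02,contact_N=15); pl(f"wiggle {s} {c}")
E
```

```text
press -0.002 False 26.38 mm [ 0.2  0.1 -0.7] F [-2.6  5.5  9.6] m [ 0.87  0.43 -0.02]
press -0.003 False 26.63 mm [ 0.2  0.1 -0.7] F [-3.6  5.5 15.4] m [1.01 0.88 0.03]
press -0.004 False 26.88 mm [ 0.2  0.1 -0.8] F [-6.5  6.2 21.1] m [ 1.21  1.33 -0.05]
wiggle 0.003 True 27.11 mm [ 0.4  0.3 -0.5] F [-0.6  1.2  3.7] m [-0.13  0.17 -0.07]
wiggle -0.003 False 27.46 mm [-0.9  0.2 -0.4] F [ 3.7  2.3 -0.6] m [ 0.2  -1.32  0.06]
wiggle 0 False 27.76 mm [-0.3  0.2 -0.5] F [-0.7  1.7  4.5] m [ 0.34 -0.06 -0.03]
```

```bash
python3 - <<'E'
from ins import *
r.servo_line(tp(0,-.003),v=.02); pl("press"); 
r.gripper_open(); r.wait(.3); pl("open"); o=r.get_obs(); print(o["finger_gap"])
r.servo_line(tp(0,.10),v=.12); pl("up")
r.move_pose([.60,-.40,.35],tool((0,0,-1),-Rz(.29)[:,1])); st("clear")
for n in("top","scene"):
    im=np.ascontiguousarray(r.grab_frame(n)["img"][:,:,::-1]); cv2.imwrite(f"pics/{n}9.png",im)
    pr=proj(n,[tray(P,(0,Y0,.018+z),.26) for z in(.006,.031,.056)]); u,v=pr[1]
    x0,y0=int(u)-14,int(v)-14; w=im[y0:y0+28,x0:x0+28].max(2); thr=50 if n=="scene" else 60
    ys,xs=np.where(w<thr); print(n,"pred base/mid/top",pr.round(1).tolist(),"dark n",len(xs),"centroid",(xs.mean()+x0).round(1) if len(xs) else None,(ys.mean()+y0).round(1) if len(xs) else None,"extent",xs.min()+x0,xs.max()+x0,ys.min()+y0,ys.max()+y0)
    a=cv2.imread(f"pics/{n}6.png"); dd=cv2.absdiff(a,im).max(2)
    for k,(bx) in dict(carrier=(300,245,355,300) if n=="top" else (250,190,310,245)).items(): print(k,"mean diff",dd[bx[1]:bx[3],bx[0]:bx[2]].mean().round(1))
    print("button-like bright px", [ (int(x+x0),int(y+y0)) for y,x in zip(*np.where(w>150))][:6], np.array2string(w[2:26:2,2:26:2]))
E
```

```text
press 28.02 mm [-0.3  0.2 -0.7] F [-4.6  4.2 17.6] m [ 0.72  1.01 -0.  ]
open 28.96 mm [-0.  0. -3.] F [ 0.  -0.4  0.5] m [-0.27  0.02  0.01]
0.08578466912369725
up 29.97 mm [-0.6  0.2 99.2] F [-0.7 -0.7 -0.2] m [-0.31 -0.   -0.04]
clear 31.03 [ 0.5998 -0.3991  0.3485] [-0.07  1.17  0.23] [ 0.013 -0.001 -0.042] 0.0856
top pred base/mid/top [[386.1, 286.3], [390.2, 286.3], [394.4, 286.4]] dark n 181 centroid 390.0 286.5 extent 382 399 281 293
carrier mean diff 3.2
button-like bright px [] [[ 85  86  86  86  87  85  82  75  68  64  62  86]
 [ 85  84  85  86  86  86  86  87  86  84  80  84]
 [ 86  84  81  66  74  82  82  84  85  86  85  84]
 [ 86  81  73  72  70  70  74  84  85  85  79  86]
 [ 86  66  65  39  38  38  38  42  50  62  72  87]
 [ 72  70  57  37  36  36  36  36  39  39  38  96]
 [ 67  71  46  38  37  37  37  38  38  38  39 125]
 [ 72  71  40  37  37  37  40  39  39  38  36 128]
 [ 86  72  55  42  40  43  41  39  38  39  37 132]
 [ 87  68  71  59  57  57  72  69  65  63 111 132]
 [ 87  86  80  69  71  71  72  75  71 105 133 131]
 [ 87  87  88  87  87  87  86  87  87 132 133 131]]
scene pred base/mid/top [[235.1, 247.1], [231.3, 240.9], [227.3, 234.4]] dark n 218 centroid 231.4 241.2 extent 223 240 231 251
carrier mean diff 9.8
button-like bright px [] [[144 145 144 141 140 143 142 139 137 140 140 142]
 [146 146 140 141 143 118 108 138 143 142 141 142]
 [145 144 132 105  61  17  17 109 139 139 139 141]
 [143 145  67  14  14  16  13  37 128 143 139 137]
 [141 144  27  14  13  10  16  10  82 142 136 108]
 [143 140  92  12  13  11  12  10   9 103  86  90]
 [144 145 120  14  13  12  13  10  10  26  90  91]
 [138 122 143  95  11  12   4   9  13  13  54  80]
 [143 102  89  80  26  10   9   7  11  10  26  70]
 [144 121  90  89  72   9   9  10  10  10  10  63]
 [ 98  93  94  89  88  45   9   8   5  10  30  69]
 [ 95  91  83  87  84  65  17   6  43  64  70  66]]
```

```bash
python3 - <<'E'
from p import *
from rig import r
for n,b in(("top",(305,240,365,300)),("scene",(245,190,320,260))):
    a,c=[cv2.imread(f"pics/{n}{k}.png")[b[1]:b[3],b[0]:b[2]].max(2).astype(np.float32) for k in(6,9)]
    a,c=[(q<60).astype(np.float32) for q in(a,c)]; print(n,a.sum(),c.sum(),cv2.phaseCorrelate(a,c))
for nm,b in dict(bottle=(190,190,232,228),box=(275,155,335,212),lens=(432,203,460,232)).items():
    a,c=[cv2.imread(f"pics/top{k}.png")[b[1]:b[3],b[0]:b[2]].max(2).astype(np.float32) for k in(0,9)]; print(nm,np.round(cv2.phaseCorrelate(a,c)[0],2),abs(a-c).max())
r.close_job()
E
```

```text
top 2424.0 2436.0 ((0.13543365349095282, -0.11532151735842788), 0.9927410152223375)
scene 2738.0 2869.0 ((0.7582822197585841, 0.07416583063561433), 0.8400265377539176)
bottle [ 0.49 -0.01] 12.0
box [-0.05  0.01] 12.0
lens [-0.28 -0.19] 38.0
the job is handed in; nothing more can be done
```

The carrier is in the cradle's pocket with the tray tipped onto the lock plate, and the pin is pushed home and released. The job was handed in at about 31 s on the robot's clock. I did not test directly that the pin is locked.

- **Carrier:** It slipped about 10 mm along its handle and tilted in the grip on the way. I measured this from the images and corrected for it. I lowered it onto the pocket until it touched, followed the tray down to its stop, then let go. The picture taken afterwards shows it seated inside the rim.
- **Pin:** I gripped it across its button, so the button was held in. The camera showed the hole close to the middle of the slot. The shank went through on the first push, so no search along the slot was needed. The flange met the tongue at −0.7 mm and stayed there under about 20 N. Pushed sideways 3 mm each way, the pin moved only about 1 mm before the slot and hole held it.
- **After letting go:** The pin head is within about 0.3 pixel of where a fully seated pin should appear. The carrier did not move in the top view. In the scene view it matched less well, with a shift of about 0.8 pixel, which I put down to changing shadows.
- **Bystanders:** The bottle, lens and wafer box shifted by 0.5 pixel or less between the first and last top views.

**Not checked:** I did not tug on the pin or see the button spring out, as I had used up my picture views. I take the pin to be locked because it is fully home, which puts its balls below the lock plate, and the gripper has let go of the button.

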